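# Roll two small rolling pins on the chopping board and reject the warped

### The job

Two small wooden rolling pins lie on the chopping board, and any of them may be warped, which is hard to see. Press each lightly from above and roll it along the board, at least half a turn before you keep it: a straight pin rolls evenly, a warped one lifts in the middle and wobbles. Then lay every straight pin in the blue tray and every warped one in the red tray, never one in the wrong tray, and leave the pepper mill, salt shaker and spice jar behind the board where they stand.

Things in the scene. Friction and masses are not known exactly. Their poses are not given: they have to be found in the camera images.
- board: Wooden chopping board, 230 x 340 x 20 mm (its own x, y, z), lying flat and fixed on the worktop. Origin at the centre of its underside; its top is 20 mm above. The pins roll along its long y axis.
- pin_1: Small wooden rolling pin: round rod, rounded ends, a red band near each end, 160 mm long, 24 mm thick, about 0.1 kg. Origin at mid-length on its axis; x along the rod, z up at the start, lying across the board near one end. Straight, or warped: bowed 3 mm at mid-length (bow level at the start), so that when rolled its middle lifts up to 3 mm once a turn; a turn is 75 mm along the board.
- pin_2: The other small wooden rolling pin, of the same look and size and with the same frame as pin_1, at the other end of the board. It too may be straight or warped.
- keep_tray: Blue open plastic tray for straight pins, 210 x 100 x 28 mm outside, wall and floor 6 mm thick, fixed on the worktop at one side of the board; origin at the centre of its underside, long side along its x.
- reject_tray: Red open plastic tray for warped pins, of the same size and with the same frame as the blue one, at the other side of the board.
- pepper_mill: Wooden pepper mill, 58 mm across, 165 mm tall, standing behind the board; origin at the centre of its underside. To be left alone.
- salt_shaker: Clear salt shaker with a grey top, 44 mm across, 90 mm tall, standing behind the board; origin at the centre of its underside. To be left alone.
- green_jar: Spice jar with a green lid, 46 mm across, 106 mm tall, standing behind the board; origin at the centre of its underside. To be left alone.

How it is judged:
By the outcome, as a careful person would: the job done as asked, in the order asked, and still so for the second after the job is handed in, with the robot touching nothing.
It also fails if it takes over 72 s, if anything falls off the work surface, if the arm or the gripper's body presses on something with over 40 N, if the wrist force passes 120 N, or if a joint passes its speed limit or range.

### The arm

A 7-joint arm with a two-finger parallel gripper is mounted at the origin on a cart in front of the work surface, level with it; the furniture and walls round the work are solid. World frame = base frame: x ahead of the robot, y to its left, z up, the work surface at z = 0. Lengths are in m, angles in rad, forces in N, time in s.
With the tool pointing down it reaches from about 0.35 to 0.9 m from the base axis. Payload 8.1 kg.
Tool frame: the origin (TCP) lies on the centre line of the jaws, within the pads' length; the fingertips stand 19 mm ahead of it and the grasp point (between the pads) is the TCP (arm.tip_reach is the distance from the TCP to the fingertips, in m); z points along the fingers, y is the line along which they close (so a half turn about z gives the same grasp; the last joint's range is limited). The gripper opens to 92 mm and grips with 3 to 60 N. Pads are 19 mm wide; open, the fingers measure 130 mm over their backs; the gripper's body (75 mm by 190 mm) begins 47 mm behind the grasp point.
Start: joints at [1, 0.434, 0.025, 1.573, -0.012, 1.134, -0.075], TCP at [0.282, -0.558, 0.246] pointing down, gripper open.
Joint ranges: [-2.62, 2.62], [-0.44, 2.09], [-1.27, 1.32], [0.08, 2.57], [-1.32, 4.46], [0.12, 2], [-2.74, 2.74]. Speed limits (rad/s): [2.22, 2.22, 3.01, 3.01, 3.14, 3.14, 3.14].

### API

Orientations are given as a rotation vector (axis times angle).
In Python, from cell import arm gives the robot as it stands.
- The arm moves only by the tool arm_command, never from a script. Its argument "targets" is a list that holds one entry, the list of rows, each a list of 6 numbers: the shift along the tool's x, y, z in m, then the turn, a rotation vector about the tool's x, y, z in rad. A call has 1 to 10 rows; each row shifts and turns the commanded pose from where the row before left it, along the tool's axes as they then stand; what a row does not reach is not made up. A row lasts 1/8 s, in which the tool goes at most 62.5 mm and 10.7 degrees, less where a joint would pass 70% of its speed; a pose out of reach is approached as far as the arm can. A call with a gripper value outside its range is refused whole. "jaw" is the finger opening in m, from 0 to 0.0918, set as the call begins (left out, the last holds). The fingers move at their own pace and stop on an object; "newtons" is the grip in N (left out, the last holds). Time passes only in rows, so rows that do not move let the fingers close. It gives the time, the measured TCP pose, the force, the opening and the grip force at its end, in the units of the state.
- arm.observe(): the state, without advancing time (a new reading comes with each control period).
- arm.get_image(name): name is "scene" or "top" or "wrist"; returns a dict with "pixels" (480x640x3 uint8, red, green, blue), "z_map" (480x640 float32, m along the optical axis (not along the pixel's ray), 0 where there is no reading), "fx", "fy", "cx", "cy" (pixels), "xyz" and "rotation" of the camera in the world; the wrist camera has in their place "T_tool_cam" (4x4, takes a point from camera to tool coordinates, whose origin is the TCP and whose axes are the flange's). Camera axes: x right, y down, z forward; pixel columns grow to the right and rows downward; lengths in m; the calibration is good to about 2 mm. A picture is of the moment at which its call begins: read the wrist's pose just before it.
- arm.sign_off(): hands the job in; it is judged then, once.
The state is a dict: "clock": time; "joints": joint angles; "dq": joint speeds; "joint_efforts": joint torques, N m; "position": TCP position; "ee_rot": TCP orientation; "force": force on the tool from outside, world axes, zero at the start; "ft_torque": the same for the moment, N m; "width": opening from 0.0 (shut) to 1.0 (fully open); "gripper_force": force on a finger pad.
Only numpy, scipy, OpenCV 4.12 (cv2) and the standard library are available. Lean on these libraries where they do the work, as an engineer would, in place of code of your own. Each camera call takes 0.05 s, during which the arm holds its last target. There are 200 camera calls.

## Working session

There is one attempt and no reset: what is moved stays moved. The work goes in short steps, Python scripts to look and compute and a tool call to move; the robot and the scene stay as the last step left them, time stands still between calls to the robot, and variables do not carry over. Pictures are saved under pics/ and viewed, at most 10 in all, crops included, and the job is handed in when it is done.

Besides the shell and the picture viewer there is one more tool, called after "Call:" as name(argument=value, ...), one argument or row to a line, values as JSON. arm_command: Moves the arm, as the interface text tells. Its arguments: {"type":"object","properties":{"targets":{"type":"array","items":{"type":"array","items":{"type":"array","items":{"type":"number"}}}},"jaw":{"type":"number"},"newtons":{"type":"number"}},"required":["targets"]}

```bash
mkdir -p pics; cat > h.py <<'E'
import numpy as np, cv2
from cell import arm
def save(im,n): cv2.imwrite(f'pics/{n}.png',im['pixels'][:,:,::-1])
def cloud(im,R=None,t=None):
    z=im['z_map']; v,u=np.mgrid[:480,:640]
    p=np.stack([(u-im['cx'])/im['fx']*z,(v-im['cy'])/im['fy']*z,z],-1)
    R=np.array(im['rotation']) if R is None else R; t=np.array(im['xyz']) if t is None else t
    if R.shape!=(3,3): print('rot',R.shape,R)
    return p@R.T+t
def ray(im,u,v,h):
    R=np.array(im['rotation']);t=np.array(im['xyz'])
    d=R@np.array([(u-im['cx'])/im['fx'],(v-im['cy'])/im['fy'],1]); return t+d*(h-t[2])/d[2]
E
python3 - <<'E'
from h import *
print(arm.observe())
a=arm.get_image('top');b=arm.get_image('scene')
np.save('top.npy',a,allow_pickle=True);np.save('scene.npy',b,allow_pickle=True)
save(a,'top');save(b,'scene')
for i in(a,b): print(i['xyz'],i['rotation'],i['fx'],i['cx'],i['cy'])
E
```

```text
{'clock': 0.0, 'joints': array([ 1.00043617,  0.43523931,  0.02498386,  1.57409195, -0.01161752,
        1.13397735, -0.07509996]), 'dq': array([-0.00026882, -0.00024992, -0.00159995, -0.00082753,  0.00111354,
       -0.00157571,  0.00192262]), 'joint_efforts': array([-6.82403206e-04, -6.67861319e+01,  9.84687880e-01, -3.14456928e+01,
       -6.05695182e-02,  4.30466223e-02,  2.12839905e-04]), 'position': array([ 0.28154277, -0.55746485,  0.24493691]), 'ee_rot': array([-3.05464141e+00, -7.27597038e-01,  7.70841516e-04]), 'force': array([-0.24908042, -0.32609748,  0.11559981]), 'ft_torque': array([-0.02254141,  0.02570312,  0.0549608 ]), 'gripper_force': 0.0, 'width': 1.000325057194306}
[0.36273375 0.00630429 1.39170318] [-2.10575177  2.10742128 -0.17922828] 610.3933500082788 327.97151133618735 234.1924691964519
[-0.41280056 -0.59745239  0.68902649] [-1.85452214  1.01278436 -0.61366752] 510.9714486662148 326.8786013201893 242.34394317962
```

View pics/top.png

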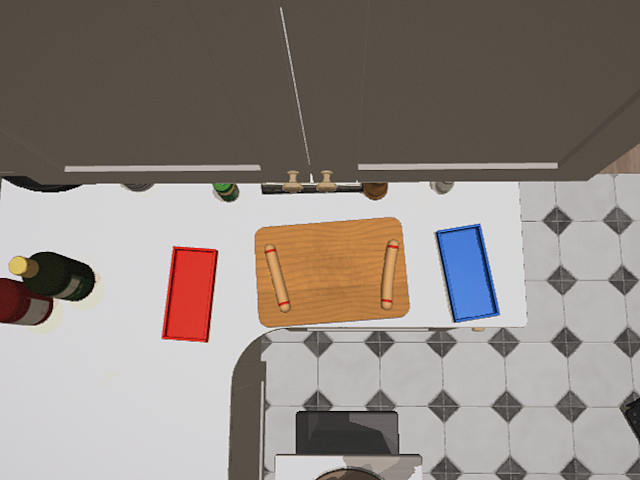

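View pics/scene.png

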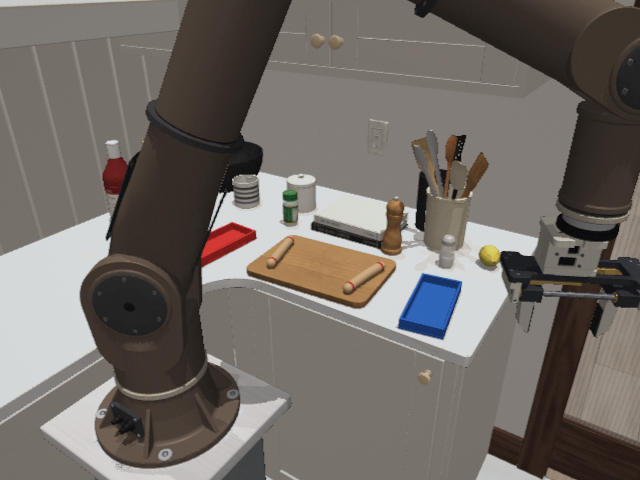

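The top view shows the red tray at about (190,294), the board at (332,272), pins at (277,278) and (389,274), and the blue tray at (467,272). The jars stand along row 185. The scene view shows the cabinets above and behind the board.

```bash
cat >> h.py <<'E'
from scipy.spatial.transform import Rotation as Ro
def cloud(im,R=None,t=None):
    z=im['z_map']; v,u=np.mgrid[:480,:640]
    p=np.stack([(u-im['cx'])/im['fx']*z,(v-im['cy'])/im['fy']*z,z],-1)
    R=Ro.from_rotvec(im['rotation']).as_matrix() if R is None else R; t=np.array(im['xyz']) if t is None else t
    return p@R.T+t
def rect(q):
    (c,s,a)=cv2.minAreaRect(q.astype(np.float32)[:,:2]); b=cv2.boxPoints((c,s,a))
    e=b[1]-b[0]; f=b[2]-b[1]; L=e if np.hypot(*e)>np.hypot(*f) else f
    return np.round(c,4),np.round(s,3),'long axis deg',round(np.degrees(np.arctan2(L[1],L[0]))%180,1)
E
python3 - <<'E'
from h import *
for n in('top','scene'):
    im=np.load(n+'.npy',allow_pickle=True).item(); P=cloud(im); hsv=cv2.cvtColor(im['pixels'],cv2.COLOR_RGB2HSV)
    H,S,V=[hsv[...,i].astype(int) for i in range(3)]
    reg=(P[...,0]>.3)&(P[...,0]<.95)&(abs(P[...,1])<.5)&(P[...,2]<.2)
    print(n)
    lo=reg&(P[...,2]<.06)
    for nm,m in(('blue',lo&(H>100)&(H<125)&(S>150)),('red',lo&((H<5)|(H>175))&(S>170)&(P[...,1]>.18)),('board',lo&(H>5)&(H<25)&(S>80)&(abs(P[...,1])<.25)&(P[...,2]<.1))):
        k,l,st,_=cv2.connectedComponentsWithStats(m.astype(np.uint8)); j=1+st[1:,4].argmax(); q=P[l==j]
        print(nm,st[j],rect(q),'z pct',np.percentile(q[:,2],[2,20,50,90,98]).round(4))
        if nm=='board': zb=np.median(q[:,2]); bl=l==j; hull=cv2.convexHull(q[:,:2].astype(np.float32))
    m=reg&(P[...,2]>zb+.008)&(P[...,2]<zb+.05)&(abs(P[...,1])<.17)&(P[...,0]<.68)
    k,l,st,_=cv2.connectedComponentsWithStats(m.astype(np.uint8))
    for j in range(1,k):
        if st[j,4]>150: q=P[l==j]; print('pin',st[j],rect(q),'ztop',np.percentile(q[:,2],[5,50,95]).round(4))
    m=reg&(P[...,2]>.05)&(P[...,0]>.5)
    k,l,st,_=cv2.connectedComponentsWithStats(m.astype(np.uint8))
    for j in range(1,k):
        if st[j,4]>80: q=P[l==j]; print('tall',st[j],q.min(0).round(3),q.max(0).round(3))
im=np.load('top.npy',allow_pickle=True).item(); P=cloud(im)
print('cabinet z',P[100,300],P[180,300])
E
```

```text
topTraceback (most recent call last):
  File "<stdin>", line 10, in <module>
  File "h.py", line 20, in rect
    (c,s,a)=cv2.minAreaRect(q.astype(np.float32)[:,:2]); b=cv2.boxPoints((c,s,a))
            ~~~~~~~~~~~~~~~^^^^^^^^^^^^^^^^^^^^^^^^^^^^
cv2.error: OpenCV(4.12.0) /io/opencv/modules/imgproc/src/convhull.cpp:143: error: (-215:Assertion failed) total >= 0 && (depth == CV_32F || depth == CV_32S) in function 'convexHull'
```

```bash
sed -i 's/q.astype(np.float32)\[:,:2\]/np.ascontiguousarray(q[:,:2],np.float32)/' h.py
cat > m.py <<'E'
from h import *
for n in('top','scene'):
    im=np.load(n+'.npy',allow_pickle=True).item(); P=cloud(im); hsv=cv2.cvtColor(im['pixels'],cv2.COLOR_RGB2HSV)
    H,S,V=[hsv[...,i].astype(int) for i in range(3)]
    reg=(P[...,0]>.3)&(P[...,0]<.95)&(abs(P[...,1])<.5)&(P[...,2]<.2)
    print(n)
    lo=reg&(P[...,2]<.06)
    for nm,m in(('blue',lo&(H>100)&(H<125)&(S>150)),('red',lo&((H<5)|(H>175))&(S>170)&(P[...,1]>.18)),('board',lo&(H>5)&(H<25)&(S>80)&(abs(P[...,1])<.25)&(P[...,2]<.1))):
        k,l,st,_=cv2.connectedComponentsWithStats(m.astype(np.uint8)); j=1+st[1:,4].argmax(); q=P[l==j]
        print(nm,st[j],rect(q),'z pct',np.percentile(q[:,2],[2,20,50,90,98]).round(4))
        if nm=='board': zb=np.median(q[:,2])
    m=reg&(P[...,2]>zb+.008)&(P[...,2]<zb+.05)&(abs(P[...,1])<.17)&(P[...,0]<.68)
    k,l,st,_=cv2.connectedComponentsWithStats(m.astype(np.uint8))
    for j in range(1,k):
        if st[j,4]>150: q=P[l==j]; print('pin',st[j],rect(q),'ztop',np.percentile(q[:,2],[5,50,95]).round(4))
    m=reg&(P[...,2]>.05)&(P[...,0]>.5)
    k,l,st,_=cv2.connectedComponentsWithStats(m.astype(np.uint8))
    for j in range(1,k):
        if st[j,4]>80: q=P[l==j]; print('tall',st[j],q.min(0).round(3),q.max(0).round(3))
im=np.load('top.npy',allow_pickle=True).item(); P=cloud(im)
print('cabinet',P[100,300].round(3),P[180,300].round(3), 'worktop',P[200,420].round(3))
E
python3 m.py
```

```text
top
blue [ 436  224   64   98 4166] (array([ 0.5466, -0.2699]), array([0.209, 0.103]), 'long axis deg', np.float32(9.8)) z pct [0.0003 0.0042 0.0072 0.0267 0.0308]
red [ 162  247   56   95 4153] (array([0.5005, 0.3556]), array([0.101, 0.208]), 'long axis deg', np.float32(175.7)) z pct [0.0004 0.0043 0.0073 0.0262 0.031 ]
board [  255   217   154   110 14706] (array([0.5528, 0.0366]), array([0.234, 0.341]), 'long axis deg', np.float32(94.2)) z pct [0.0128 0.0164 0.0191 0.0259 0.0441]
pin [381 240  17  70 738] (array([ 0.5406, -0.0932]), array([0.027, 0.156]), 'long axis deg', np.float32(172.1)) ztop [0.0344 0.041  0.0468]
pin [271 245  19  68 596] (array([0.5311, 0.1571]), array([0.153, 0.024]), 'long axis deg', np.float32(15.2)) ztop [0.0337 0.0414 0.047 ]
tall [366 183  21  11 169] [ 0.721 -0.09   0.05 ] [ 0.747 -0.044  0.121]
tall [211 184  25  14 259] [0.714 0.253 0.05 ] [0.743 0.298 0.112]
scene
blue [ 399  274   63   65 2642] (array([ 0.5444, -0.2728]), array([0.217, 0.098]), 'long axis deg', np.float32(9.3)) z pct [0.0025 0.0044 0.0062 0.0256 0.028 ]
red [ 201  223   55   43 12
[... 228 characters left out ...]
', np.float32(94.2)) z pct [0.0065 0.0161 0.0176 0.031  0.042 ]
pin [266 237  28  30 303] (array([0.5315, 0.1538]), array([0.156, 0.023]), 'long axis deg', np.float32(14.3)) ztop [0.0288 0.0388 0.0437]
pin [343 261  42  32 446] (array([ 0.5354, -0.096 ]), array([0.024, 0.156]), 'long axis deg', np.float32(172.5)) ztop [0.028  0.0387 0.0436]
tall [ 416  170   59   83 2861] [ 0.731 -0.249  0.05 ] [ 0.947 -0.055  0.2  ]
tall [235 175  24  20 307] [0.736 0.444 0.05 ] [0.83 0.5  0.09]
tall [282 174  34  39 894] [0.71  0.248 0.05 ] [0.905 0.364 0.117]
tall [384 196  20  44 619] [ 0.721 -0.095  0.05 ] [0.919 0.04  0.165]
cabinet [0.619 0.051 0.808] [0.618 0.071 0.52 ] worktop [ 0.719 -0.172  0.003]
```

```bash
cat >> h.py <<'E'
def go(x,y,z,yaw=None):
    "tool-axes shift from measured pose to x,y,z and turn (rad about tool z) so tool x points to yaw deg (mod 180)"
    o=arm.observe(); R=Ro.from_rotvec(o['ee_rot']).as_matrix(); d=R.T@(np.array([x,y,z])-o['position'])
    cur=np.degrees(np.arctan2(R[1,0],R[0,0])); s=''
    if yaw is not None: t=(yaw-cur+90)%180-90; s=f' turn z {-np.radians(t):.3f}'
    print('shift mm',(d*1000).round(1),s,'yaw',cur.round(1),'tilt',(R[:,2]).round(3),'n>=',np.ceil(np.linalg.norm(d)/.0625), 'q7',o['joints'][6].round(2))
E
sed -i 's/abs(P\[...,1\])<.17)/abs(P[...,1]-.035)<.2)/' m.py; python3 m.py | grep -E 'pin|top|scene'
python3 -c "
from h import *
go(.538,-.0945,.16,172.3)"
```

```text
top
pin [381 240  17  70 738] (array([ 0.5406, -0.0932]), array([0.027, 0.156]), 'long axis deg', np.float32(172.1)) ztop [0.0344 0.041  0.0468]
pin [264 244  26  69 730] (array([0.5333, 0.1581]), array([0.158, 0.025]), 'long axis deg', np.float32(15.2)) ztop [0.0339 0.0412 0.0472]
scene
pin [266 236  28  31 323] (array([0.5313, 0.1546]), array([0.156, 0.023]), 'long axis deg', np.float32(15.1)) ztop [0.0291 0.039  0.0437]
pin [343 261  42  32 446] (array([ 0.5354, -0.096 ]), array([0.024, 0.156]), 'long axis deg', np.float32(172.5)) ztop [0.028  0.0387 0.0436]
cabinet [0.619 0.051 0.808] [0.618 0.071 0.52 ] worktop [ 0.719 -0.172  0.003]
shift mm [ 437.7 -297.5   85.4]  turn z 0.602 yaw 26.8 tilt [-0.001  0.001 -1.   ] n>= 9.0 q7 -0.08
```

Call:
arm_command(
  targets=[
    [[0.0437,-0.0297,0.0085,0,0,0],[0.0437,-0.0297,0.0085,0,0,0],[0.0437,-0.0297,0.0085,0,0,0],[0.0437,-0.0297,0.0085,0,0,0],[0.0437,-0.0297,0.0085,0,0,0],[0.0437,-0.0297,0.0085,0,0,0],[0.0437,-0.0297,0.0085,0,0,0],[0.0437,-0.0297,0.0085,0,0,0],[0.0437,-0.0297,0.0085,0,0,0],[0.0437,-0.0297,0.0085,0,0,0]],
  ],
  jaw=0,
  newtons=10,
)

```text
clock: 1.35
position: [0.5384, -0.0943, 0.1603]
ee_rot: [3.056, 0.728, -0.0]
force: [0.8, -0.4, 0.1]
width: 0.008
gripper_force: 0.0
```

Call:
arm_command(
  targets=[
    [[0,0,0,0,0,0.15],[0,0,0,0,0,0.15],[0,0,0,0,0,0.15],[0,0,0,0,0,0.15],[0,0,0,0,0,0],[0,0,0,0,0,0]],
  ],
)

```text
clock: 2.1
position: [0.5379, -0.0957, 0.1606]
ee_rot: [3.135, -0.202, -0.001]
force: [-0.5, 0.3, 0.2]
width: 0.01
gripper_force: 0.0
```

```bash
cat >> h.py <<'E'
def wrist(name=None):
    o=arm.observe(); im=arm.get_image('wrist')
    T=np.eye(4);T[:3,:3]=Ro.from_rotvec(o['ee_rot']).as_matrix();T[:3,3]=o['position'];T=T@im['T_tool_cam']
    if name: save(im,name)
    return im,cloud(im,T[:3,:3],T[:3,3]),o
def pins(P,zlo=.030,zhi=.06):
    "rod blobs above board: rect, height at middle/ends of crest"
    m=(P[...,2]>zlo)&(P[...,2]<zhi)&(abs(P[...,1]-.035)<.19)&(P[...,0]<.68)&(P[...,0]>.4)
    k,l,st,_=cv2.connectedComponentsWithStats(m.astype(np.uint8))
    for j in range(1,k):
        if st[j,4]>300:
            q=P[l==j]; print(st[j],rect(q),'z',np.percentile(q[:,2],[5,50,95]).round(4))
E
python3 - <<'E'
from h import *
im,P,o=wrist('w1'); print(o['position'],o['force'],o['width'],o['clock'],im['T_tool_cam'].round(3).tolist()); pins(P)
go(.538,-.0945,.16,172.3)
E
```

```text
[ 0.53785308 -0.09569425  0.16057064] [-0.50336369  0.25741955  0.23228381] 0.01046453946863096 2.1 [[-0.001, -0.962, -0.272, 0.074], [1.0, -0.0, -0.001, -0.001], [0.001, -0.272, 0.962, -0.141], [0.0, 0.0, 0.0, 1.0]]
[ 298  122   36  155 4739] (array([ 0.5637, -0.0954]), array([0.025, 0.116]), 'long axis deg', np.float32(171.5)) z [0.037  0.0434 0.0457]
[  0 240  26  38 505] (array([0.5488, 0.1524]), array([0.034, 0.007]), 'long axis deg', np.float32(15.0)) z [0.0307 0.0362 0.0419]
shift mm [-0.  -1.2  0.6]  turn z 0.005 yaw -7.4 tilt [-0. -0. -1.] n>= 1.0 q7 -1.63
```

View pics/w1.png

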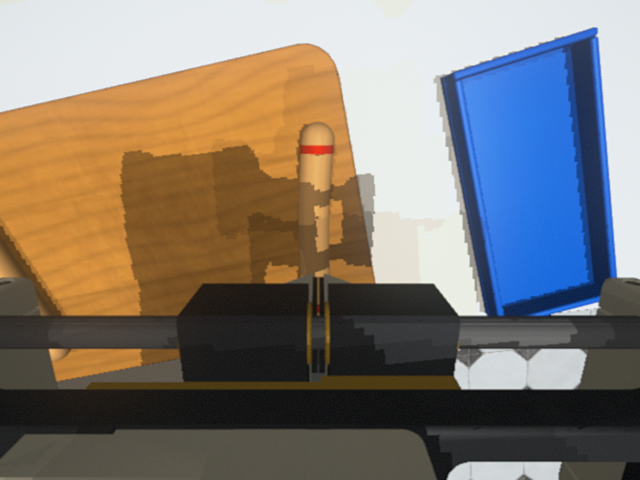

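```bash
python3 - <<'E'
from h import *
im=cv2.imread('pics/w1.png'); cv2.imwrite('pics/w1c.png',cv2.resize(im[240:400,200:440],None,fx=3,fy=3))
s=np.load('scene.npy',allow_pickle=True).item()['pixels'][230:350,490:640,::-1]
cv2.imwrite('pics/s1c.png',cv2.resize(s,None,fx=4,fy=4))
E
```

```text
(no output)
```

View pics/w1c.png

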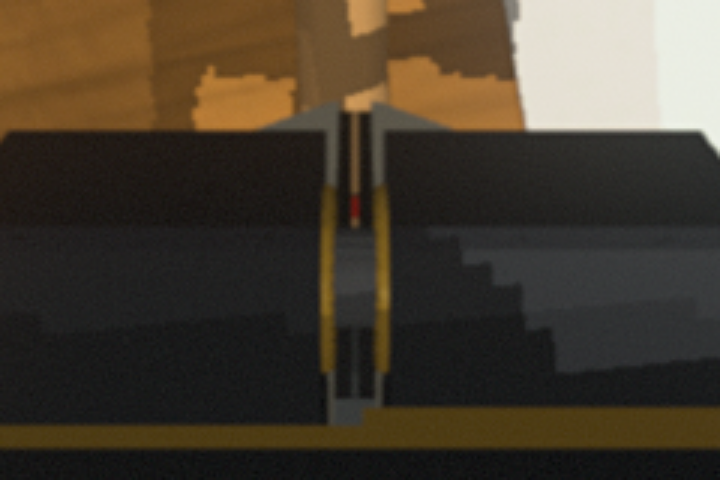

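View pics/s1c.png

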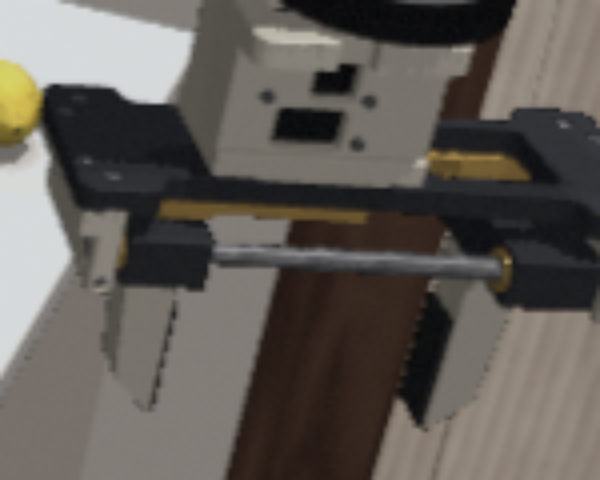

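The crops show fingers that taper to thin tips in the closing direction, so shut they press with only a thin edge. I'll set the jaw partly open and the tool yawed about 70°. The two 19 mm wide fingers then act one after the other and roll the pin further in each stroke.

Call:
arm_command(
  targets=[
    [[0,0,0,0,0,-0.174],[0,0,0,0,0,-0.174],[0,0,0,0,0,-0.174],[0,0,0,0,0,-0.174],[0,0,0,0,0,-0.174],[0,0,0,0,0,-0.174],[0,0,0,0,0,-0.174],[0,0,0,0,0,0],[0,0,0,0,0,0]],
  ],
  jaw=0.04,
)

```text
clock: 3.28
position: [0.5379, -0.0959, 0.1607]
ee_rot: [-2.693, -1.618, -0.0]
force: [0.2, 0.2, 0.3]
width: 0.435
gripper_force: 0.0
```

```bash
python3 -c "
from h import *
go(.536,-.1075,.070,62.3)"
```

```text
shift mm [-11.2   3.7  90.7]  turn z -0.005 yaw 62.0 tilt [-0.  0. -1.] n>= 2.0 q7 -0.56
```

Call:
arm_command(
  targets=[
    [[-0.0112,0.0037,0.03,0,0,0],[0,0,0.03,0,0,0],[0,0,0.02,0,0,0],[0,0,0.01,0,0,0],[0,0,0.002,0,0,0],[0,0,0,0,0,0]],
  ],
)

```text
clock: 4.03
position: [0.5365, -0.1074, 0.0693]
ee_rot: [2.69, 1.622, 0.001]
force: [-0.0, -0.4, -0.0]
width: 0.437
gripper_force: 0.0
```

Call:
arm_command(
  targets=[
    [[0,0,0.002,0,0,0],[0,0,0.002,0,0,0],[0,0,0.001,0,0,0],[0,0,0,0,0,0]],
  ],
)

```text
clock: 4.53
position: [0.536, -0.1075, 0.0637]
ee_rot: [-2.69, -1.623, 0.0]
force: [0.3, 1.0, 0.1]
width: 0.436
gripper_force: 0.0
```

Call:
arm_command(
  targets=[
    [[0,0,0.001,0,0,0],[0,0,0,0,0,0]],
  ],
)

```text
clock: 4.78
position: [0.5361, -0.1074, 0.0628]
ee_rot: [2.69, 1.623, 0.0]
force: [0.3, -0.5, 1.7]
width: 0.438
gripper_force: 0.9
```

Call:
arm_command(
  targets=[
    [[0,0,0.0005,0,0,0],[0,0,0,0,0,0]],
  ],
)

```text
clock: 5.03
position: [0.5362, -0.1074, 0.0626]
ee_rot: [2.69, 1.623, 0.0]
force: [-1.2, -0.4, 5.9]
width: 0.436
gripper_force: 2.8
```

```bash
python3 -c "
from h import *
o=arm.observe();print(o['position'],o['force'],o['width'])
r=np.array([.134,.991,0]); R=Ro.from_rotvec(o['ee_rot']).as_matrix(); print('roll dir in tool',(R.T@r).round(3))
im,P,o=wrist('w2'); pins(P)"
```

```text
[ 0.53619421 -0.10737396  0.06259414] [-1.19295565 -0.40338236  5.88703789] 0.43568264625654496
roll dir in tool [ 0.939 -0.344 -0.   ]
[  187   191   288   124 11849] (array([ 0.5487, -0.094 ]), array([0.029, 0.145]), 'long axis deg', np.float32(174.0)) z [0.0353 0.0432 0.046 ]
[359 274  42  41 465] (array([ 0.5596, -0.113 ]), array([0.025, 0.012]), 'long axis deg', np.float32(22.8)) z [0.0465 0.0545 0.0594]
```

View pics/w2.png

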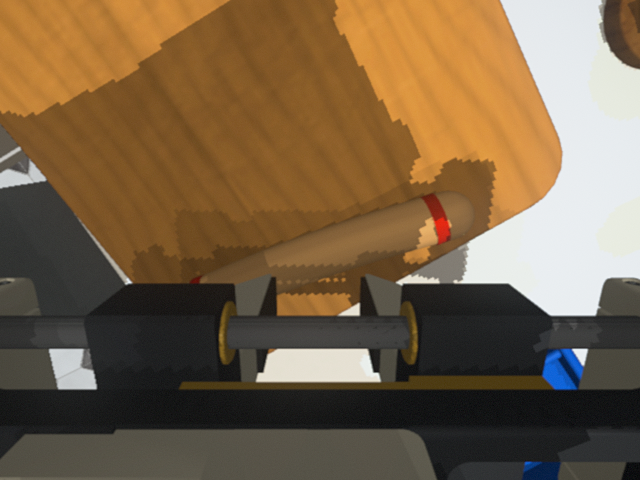

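The left finger at about (255,285) rests on the pin, and the right finger at (375,285) stands off it and takes over later. Rolling toward +y now.

Call:
arm_command(
  targets=[
    [[0.0047,-0.0017,0,0,0,0],[0.0047,-0.0017,0,0,0,0]],
  ],
)

```text
clock: 5.32
position: [0.5373, -0.0975, 0.0625]
ee_rot: [2.69, 1.623, -0.0]
force: [-2.2, 0.6, 6.6]
width: 0.435
gripper_force: 3.3
```

Call:
arm_command(
  targets=[
    [[0.0047,-0.0017,0,0,0,0],[0.0047,-0.0017,0,0,0,0]],
  ],
)

```text
clock: 5.58
position: [0.5385, -0.0875, 0.0626]
ee_rot: [2.69, 1.623, -0.001]
force: [-2.5, -0.5, 9.4]
width: 0.434
gripper_force: 4.3
```

Call:
arm_command(
  targets=[
    [[0.0047,-0.0017,0,0,0,0],[0.0047,-0.0017,0,0,0,0]],
  ],
)

```text
clock: 5.82
position: [0.54, -0.0777, 0.0629]
ee_rot: [2.69, 1.622, -0.001]
force: [-3.6, 0.3, 11.8]
width: 0.435
gripper_force: 5.7
```

```bash
python3 -c "
from h import *
im,P,o=wrist(); print(o['position']);pins(P)"
```

```text
[ 0.53998911 -0.07769009  0.06285851]
[  235   215   248   100 10515] (array([ 0.5655, -0.0798]), array([0.034, 0.114]), 'long axis deg', np.float32(166.7)) z [0.0357 0.0443 0.0534]
```

Call:
arm_command(
  targets=[
    [[0.0047,-0.0017,0,0,0,0],[0.0047,-0.0017,0,0,0,0]],
  ],
)

```text
clock: 6.12
position: [0.5416, -0.0676, 0.0627]
ee_rot: [2.69, 1.623, 0.0]
force: [-1.2, -0.0, 5.7]
width: 0.434
gripper_force: 3.1
```

Call:
arm_command(
  targets=[
    [[0.0047,-0.0017,0,0,0,0],[0.0047,-0.0017,0,0,0,0]],
  ],
)

```text
clock: 6.38
position: [0.5431, -0.0578, 0.0626]
ee_rot: [2.69, 1.623, 0.0]
force: [-1.5, -0.1, 7.1]
width: 0.435
gripper_force: 3.1
```

Call:
arm_command(
  targets=[
    [[0.0047,-0.0017,0,0,0,0],[0.0047,-0.0017,0,0,0,0]],
  ],
)

```text
clock: 6.62
position: [0.5443, -0.0479, 0.0626]
ee_rot: [2.69, 1.623, -0.0]
force: [-3.3, -0.1, 7.5]
width: 0.433
gripper_force: 3.6
```

```bash
python3 -c "
from h import *
im,P,o=wrist('w3'); print(o['position']);pins(P)"
```

```text
[ 0.54427808 -0.0478515   0.06259561]
[ 235  237  252   78 6764] (array([ 0.5681, -0.0539]), array([0.029, 0.118]), 'long axis deg', np.float32(160.0)) z [0.0333 0.0425 0.0559]
```

View pics/w3.png

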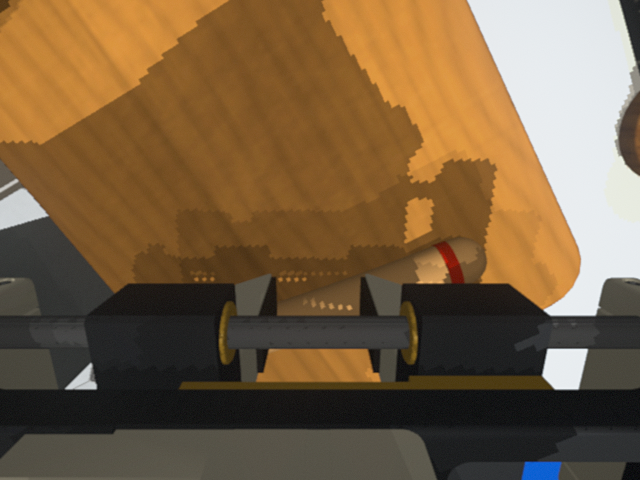

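Call:
arm_command(
  targets=[
    [[0.0047,-0.0017,0,0,0,0],[0.0047,-0.0017,0,0,0,0]],
  ],
)

```text
clock: 6.92
position: [0.5455, -0.0379, 0.0624]
ee_rot: [2.69, 1.623, -0.0]
force: [-1.9, -0.2, 2.9]
width: 0.436
gripper_force: 1.2
```

Call:
arm_command(
  targets=[
    [[0.0047,-0.0017,0,0,0,0],[0.0047,-0.0017,0,0,0,0]],
  ],
)

```text
clock: 7.18
position: [0.547, -0.0279, 0.062]
ee_rot: [-2.69, -1.623, 0.0]
force: [0.5, 0.3, -0.3]
width: 0.439
gripper_force: 0.0
```

```bash
python3 -c "
from h import *
im,P,o=wrist(); print(o['position']);pins(P)"
```

```text
[ 0.54704374 -0.02791735  0.06204349]
[   0    0   52   67 1871] (array([0.4899, 0.1363]), array([0.037, 0.008]), 'long axis deg', np.float32(15.2)) z [0.0309 0.0364 0.042 ]
[ 405  260   87   23 1208] (array([ 0.6086, -0.0507]), array([0.01 , 0.041]), 'long axis deg', np.float32(157.0)) z [0.0317 0.0385 0.0433]
[235 274  42  41 485] (array([ 0.5286, -0.0118]), array([0.012, 0.026]), 'long axis deg', np.float32(101.5)) z [0.046  0.0542 0.0594]
[314 274  89  41 846] (array([ 0.5617, -0.0375]), array([0.049, 0.02 ]), 'long axis deg', np.float32(1.1)) z [0.0318 0.0476 0.0588]
[ 257  349   98   29 1261] (array([ 0.5236, -0.053 ]), array([0.017, 0.054]), 'long axis deg', np.float32(169.2)) z [0.0415 0.0444 0.0455]
```

Call:
arm_command(
  targets=[
    [[0,0,-0.03,0,0,0],[-0.03,0.01,-0.03,0,0,0],[-0.03,0.01,0,0,0,0],[0,0,0,0,0,0]],
  ],
)

```text
clock: 7.72
position: [0.5363, -0.0939, 0.1223]
ee_rot: [2.692, 1.616, -0.001]
force: [1.0, 0.6, 0.9]
width: 0.434
gripper_force: 0.0
```

```bash
cat >> h.py <<'E'
def pin1(P,ymin=-.14,ymax=.1):
    m=(P[...,2]>.033)&(P[...,2]<.05)&(P[...,1]>ymin)&(P[...,1]<ymax)&(P[...,0]<.68)&(P[...,0]>.4)
    q=P[m]; vx,vy,x0,y0=cv2.fitLine(np.ascontiguousarray(q[:,:2],np.float32),cv2.DIST_HUBER,0,.01,.01).ravel()
    s=(q[:,0]-x0)*vx+(q[:,1]-y0)*vy; k=abs((q[:,1]-y0)*vx-(q[:,0]-x0)*vy)<.02
    a,b=np.percentile(s[k],[.3,99.7]); c=(a+b)/2
    w=(q[:,1]-y0)*vx-(q[:,0]-x0)*vy; prof=[]
    for t in np.linspace(a,b,9)[:-1]:
        i=k&(s>=t)&(s<t+(b-a)/8); prof.append((round(1000*(np.median(w[i])),1),round(1000*np.percentile(q[i,2],90),1)) if i.sum()>9 else None)
    print('centre',(x0+c*vx).round(4),(y0+c*vy).round(4),'len',(b-a).round(3),'deg',np.degrees(np.arctan2(vy,vx)).round(1),'side,top mm',prof)
E
python3 -c "
from h import *
im,P,o=wrist(); print(o['position']);pin1(P)"
```

```text
[ 0.53626873 -0.09385774  0.12234543]
centre 0.5483 -0.0513 len 0.153 deg -7.8 side,top mm [(np.float64(1.4), np.float64(45.3)), (np.float64(0.4), np.float64(45.2)), (np.float64(-0.6), np.float64(45.3)), (np.float64(-1.3), np.float64(45.3)), (np.float64(-1.2), np.float64(45.3)), (np.float64(-0.6), np.float64(45.3)), (np.float64(0.4), np.float64(45.3)), (np.float64(1.3), np.float64(45.2))]
```

The fitted centreline after 42 mm of roll (0.56 turn) shows a symmetric bow of about 3 mm, so this pin looks warped. I'll go to the other pin to compare.

```bash
python3 -c "
from h import *
go(.531,.115,.125,85.2)"
```

```text
shift mm [ 180.2 -101.8   -2.9]  turn z -0.404 yaw 62.1 tilt [-0. -0. -1.] n>= 4.0 q7 -0.58
```

Call:
arm_command(
  targets=[
    [[0.045,-0.0255,0,0,0,0],[0.045,-0.0255,0,0,0,0],[0.045,-0.0255,0,0,0,0],[0.045,-0.0255,0,0,0,0],[0,0,0,0,0,-0.135],[0,0,0,0,0,-0.135],[0,0,0,0,0,-0.135],[0,0,0,0,0,0],[0,0,0,0,0,0]],
  ],
)

```text
clock: 8.9
position: [0.5303, 0.1168, 0.122]
ee_rot: [-2.311, -2.128, 0.0]
force: [1.0, -0.1, 0.4]
width: 0.433
gripper_force: 0.0
```

```bash
python3 -c "
from h import *
im,P,o=wrist(); print(o['position']);pin1(P,.09,.21)
go(.53,.172,.07,85.2)"
```

```text
[0.53025067 0.11675993 0.12203434]
centre 0.5348 0.1601 len 0.153 deg 15.4 side,top mm [(np.float64(0.3), np.float64(45.4)), (np.float64(0.3), np.float64(45.2)), (np.float64(0.3), np.float64(45.3)), (np.float64(0.4), np.float64(45.3)), (np.float64(0.4), np.float64(45.4)), (np.float64(0.4), np.float64(45.4)), (np.float64(0.3), np.float64(45.4)), (np.float64(0.2), np.float64(45.4))]
shift mm [55.2 -4.8 52.1]  turn z 0.002 yaw 85.3 tilt [-0.  0. -1.] n>= 2.0 q7 -0.64
```

Call:
arm_command(
  targets=[
    [[0.056,-0.005,0,0,0,0],[0,0,0.03,0,0,0],[0,0,0.02,0,0,0],[0,0,0.005,0,0,0],[0,0,0.003,0,0,0],[0,0,0.001,0,0,0],[0,0,0,0,0,0]],
  ],
)

```text
clock: 9.82
position: [0.5303, 0.1725, 0.0638]
ee_rot: [2.309, 2.13, 0.001]
force: [-0.2, 1.2, -0.1]
width: 0.437
gripper_force: 0.0
```

Call:
arm_command(
  targets=[
    [[0,0,0.0007,0,0,0],[0,0,0,0,0,0]],
  ],
)

```text
clock: 10.07
position: [0.5302, 0.1725, 0.0628]
ee_rot: [2.308, 2.13, 0.001]
force: [0.1, -0.4, 1.3]
width: 0.439
gripper_force: 0.8
```

```bash
python3 -c "
from h import *
o=arm.observe();print(o['position'],o['force'])
r=np.array([.266,-.964,0]); R=Ro.from_rotvec(o['ee_rot']).as_matrix(); print('roll dir in tool',(R.T@r).round(3))"
```

```text
[0.53023384 0.17248762 0.06281765] [ 0.08659033 -0.42459947  1.30947459]
roll dir in tool [-0.94   0.342 -0.   ]
```

Call:
arm_command(
  targets=[
    [[0,0,0.0006,0,0,0],[-0.0047,0.0017,0,0,0,0],[-0.0047,0.0017,0,0,0,0]],
  ],
)

```text
clock: 10.45
position: [0.5329, 0.1631, 0.0625]
ee_rot: [2.308, 2.131, 0.001]
force: [-0.7, 0.2, 7.8]
width: 0.436
gripper_force: 3.5
```

Call:
arm_command(
  targets=[
    [[-0.0047,0.0017,0,0,0,0],[-0.0047,0.0017,0,0,0,0],[-0.0047,0.0017,0,0,0,0]],
  ],
)

```text
clock: 10.82
position: [0.5369, 0.1485, 0.0626]
ee_rot: [2.308, 2.131, 0.002]
force: [-0.8, -0.7, 7.2]
width: 0.434
gripper_force: 4.1
```

Call:
arm_command(
  targets=[
    [[-0.0047,0.0017,0,0,0,0],[-0.0047,0.0017,0,0,0,0],[-0.0047,0.0017,0,0,0,0]],
  ],
)

```text
clock: 11.2
position: [0.5409, 0.134, 0.0626]
ee_rot: [2.308, 2.131, 0.002]
force: [-0.8, 1.0, 6.5]
width: 0.438
gripper_force: 3.5
```

Call:
arm_command(
  targets=[
    [[-0.0047,0.0017,0,0,0,0],[-0.0047,0.0017,0,0,0,0],[-0.0047,0.0017,0,0,0,0]],
  ],
)

```text
clock: 11.58
position: [0.5449, 0.1196, 0.0626]
ee_rot: [2.308, 2.13, 0.002]
force: [-0.3, 0.2, 6.7]
width: 0.438
gripper_force: 3.5
```

Call:
arm_command(
  targets=[
    [[-0.0047,0.0017,0,0,0,0],[-0.0047,0.0017,0,0,0,0]],
  ],
)

```text
clock: 11.82
position: [0.5476, 0.1099, 0.0625]
ee_rot: [2.308, 2.13, 0.002]
force: [0.9, -0.6, 4.8]
width: 0.436
gripper_force: 2.3
```

```bash
python3 -c "
from h import *
im,P,o=wrist(); print(o['position'],o['force']);pins(P)"
```

```text
[0.54756117 0.10990897 0.06247329] [ 0.90905343 -0.62268769  4.78818861]
[  167   186   298   129 12066] (array([0.5481, 0.1257]), array([0.151, 0.031]), 'long axis deg', np.float32(15.5)) z [0.0352 0.0432 0.046 ]
[359 274  42  41 473] (array([0.5715, 0.1137]), array([0.026, 0.012]), 'long axis deg', np.float32(47.0)) z [0.0465 0.0542 0.0595]
```

Force stayed even at about 5–8 N. The pin has travelled some 33 mm, just short of half a turn, so I'll do a second stroke.

Call:
arm_command(
  targets=[
    [[0,0,-0.015,0,0,0],[0.0282,-0.0103,0,0,0,0],[0,0,0.01,0,0,0],[0,0,0.004,0,0,0],[0,0,0.0008,0,0,0],[0,0,0,0,0,0]],
  ],
)

```text
clock: 12.62
position: [0.5391, 0.1378, 0.0626]
ee_rot: [2.309, 2.129, -0.001]
force: [-2.3, -0.5, 6.7]
width: 0.432
gripper_force: 3.9
```

Call:
arm_command(
  targets=[
    [[-0.0047,0.0017,0.0002,0,0,0],[-0.0047,0.0017,0,0,0,0],[-0.0047,0.0017,0,0,0,0]],
  ],
)

```text
clock: 13.0
position: [0.5431, 0.1232, 0.0625]
ee_rot: [2.309, 2.129, -0.001]
force: [-4.0, -0.3, 8.8]
width: 0.438
gripper_force: 4.5
```

Call:
arm_command(
  targets=[
    [[-0.0047,0.0017,0,0,0,0],[-0.0047,0.0017,0,0,0,0],[-0.0047,0.0017,0,0,0,0]],
  ],
)

```text
clock: 13.38
position: [0.5471, 0.1087, 0.0626]
ee_rot: [2.309, 2.129, -0.001]
force: [-2.1, -0.3, 8.9]
width: 0.437
gripper_force: 4.7
```

Call:
arm_command(
  targets=[
    [[-0.0047,0.0017,0,0,0,0],[-0.0047,0.0017,0,0,0,0],[-0.0047,0.0017,0,0,0,0]],
  ],
)

```text
clock: 13.75
position: [0.5512, 0.0943, 0.0625]
ee_rot: [2.309, 2.129, -0.0]
force: [-2.0, 0.3, 7.6]
width: 0.437
gripper_force: 4.2
```

Call:
arm_command(
  targets=[
    [[0,0,0,0,0,0],[0,0,0,0,0,0],[0,0,-0.02,0,0,0],[0,0,-0.04,0,0,0],[-0.04,0,0,0,0,0],[0,0,0,0,0,0],[0,0,0,0,0,0]],
  ],
)

```text
clock: 14.62
position: [0.5476, 0.0549, 0.1217]
ee_rot: [-2.31, -2.129, 0.001]
force: [-0.2, 0.6, -0.6]
width: 0.439
gripper_force: 0.0
```

```bash
python3 -c "
from h import *
im,P,o=wrist(); print(o['position']);pin1(P,.03,.21)
"
```

```text
[0.54759747 0.05494475 0.12173255]
centre 0.5498 0.1056 len 0.153 deg 15.4 side,top mm [(np.float64(0.3), np.float64(45.3)), (np.float64(0.3), np.float64(45.2)), (np.float64(0.2), np.float64(45.2)), (np.float64(0.3), np.float64(45.3)), (np.float64(0.2), np.float64(45.3)), (np.float64(0.3), np.float64(45.4)), (np.float64(0.2), np.float64(45.4)), (np.float64(0.3), np.float64(45.4))]
```

```bash
python3 -c "
from h import *
go(.5498,.1056,.09,15.4)
"
```

```text
shift mm [50.  -1.8 31.7]  turn z 1.222 yaw 85.4 tilt [-0.  0. -1.] n>= 1.0 q7 -0.52
```

Call:
arm_command(
  targets=[
    [[0.05,-0.002,0,0,0,0],[0,0,0,0,0,0.1745],[0,0,0,0,0,0.1745],[0,0,0,0,0,0.1745],[0,0,0,0,0,0.1745],[0,0,0,0,0,0.1745],[0,0,0,0,0,0.1745],[0,0,0,0,0,0.1745],[0,0,0,0,0,0],[0,0,0,0,0,0]],
  ],
  jaw=0.06,
)

```text
clock: 15.92
position: [0.5496, 0.106, 0.1217]
ee_rot: [-3.112, -0.429, 0.001]
force: [-0.0, -0.0, -0.3]
width: 0.651
gripper_force: 0.0
```

```bash
python3 -c "
from h import *
im,P,o=wrist();pins(P)
go(.5498,.1056,.042,15.4)
"
```

```text
[ 303  127   39  188 6656] (array([0.5662, 0.1091]), array([0.126, 0.024]), 'long axis deg', np.float32(15.5)) z [0.0371 0.0434 0.0456]
[ 534  207   78   91 3583] (array([ 0.5968, -0.0567]), array([0.023, 0.06 ]), 'long axis deg', np.float32(175.9)) z [0.0326 0.0423 0.0454]
shift mm [ 0.1  0.3 79.8]  turn z 0.004 yaw 15.6 tilt [-0.  0. -1.] n>= 2.0 q7 -1.65
```

Call:
arm_command(
  targets=[
    [[0,0,0.04,0,0,0],[0,0,0.03,0,0,0],[0,0,0.0085,0,0,0],[0,0,0,0,0,0]],
  ],
)

```text
clock: 16.48
position: [0.5498, 0.1054, 0.0435]
ee_rot: [-3.113, -0.423, 0.001]
force: [0.2, 0.6, 1.0]
width: 0.655
gripper_force: 0.0
```

Call:
arm_command(
  targets=[
    [[0,0,0,0,0,0],[0,0,0,0,0,0],[0,0,0,0,0,0],[0,0,0,0,0,0],[0,0,0,0,0,0]],
  ],
  jaw=0.01,
  newtons=15,
)

```text
clock: 17.1
position: [0.5499, 0.1054, 0.0437]
ee_rot: [3.113, 0.422, 0.001]
force: [-0.2, -0.9, 3.3]
width: 0.257
gripper_force: 15.0
```

Call:
arm_command(
  targets=[
    [[0,0,-0.02,0,0,0],[0,0,-0.04,0,0,0],[0,0,-0.03,0,0,0],[0,0,0,0,0,0]],
  ],
)

```text
clock: 17.6
position: [0.5511, 0.1058, 0.1356]
ee_rot: [-3.113, -0.421, -0.007]
force: [-0.3, -0.4, -1.6]
width: 0.256
gripper_force: 15.0
```

```bash
python3 -c "
from h import *
go(.5455,-.2715,.13,9.6)
"
```

```text
shift mm [-105.8  362.3    5.2]  turn z 0.102 yaw 15.4 tilt [ 0.004  0.001 -1.   ] n>= 7.0 q7 -1.65
```

Call:
arm_command(
  targets=[
    [[-0.0132,0.0453,0,0,0,0],[-0.0132,0.0453,0,0,0,0],[-0.0132,0.0453,0,0,0,0],[-0.0132,0.0453,0,0,0,0],[-0.0132,0.0453,0,0,0,0],[-0.0132,0.0453,0,0,0,0],[-0.0132,0.0453,0,0,0,0],[-0.0132,0.0453,0,0,0,0.1],[0,0,0,0,0,0],[0,0,0,0,0,0]],
  ],
)

```text
clock: 18.85
position: [0.5438, -0.2712, 0.1322]
ee_rot: [-3.129, -0.266, 0.002]
force: [0.6, 0.7, -0.8]
width: 0.254
gripper_force: 15.0
```

```bash
python3 -c "
from h import *
im,P,o=wrist('w4'); print(o['position'],o['width'])
H=cv2.cvtColor(im['pixels'],cv2.COLOR_RGB2HSV); m=(H[...,0]>100)&(H[...,0]<125)&(H[...,1]>150)&(abs(P[...,1]+.27)<.09)&(P[...,2]>.02)&(P[...,2]<.035)
q=P[m]; print('rim',q.min(0),q.max(0),np.median(q[:,2]),rect(q))
go(.5455,-.2715,.031,9.6)
"
```

```text
[ 0.5437959  -0.2711564   0.13224185] 0.2541313946560424
rim [ 0.44105946 -0.32274254  0.0201333 ] [ 0.65716485 -0.20480763  0.03204485] 0.02932327605819897 (array([ 0.5475, -0.2696]), array([0.208, 0.098]), 'long axis deg', np.float32(9.5))
shift mm [  1.3   1.5 101.5]  turn z 0.004 yaw 9.8 tilt [-0.001  0.001 -1.   ] n>= 2.0 q7 -1.04
```

View pics/w4.png

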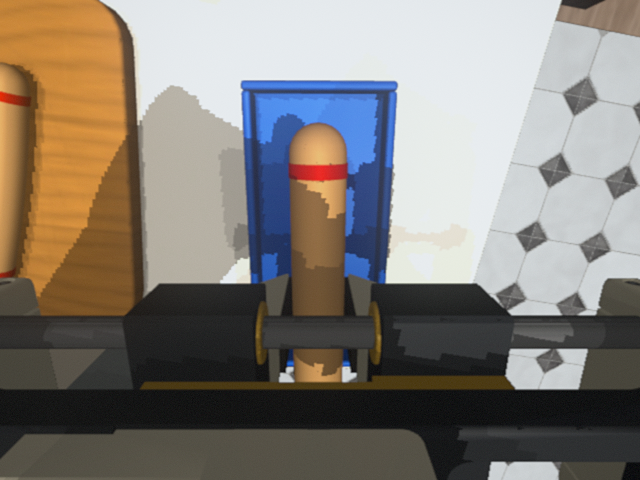

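The pin, at about (318,200), is aligned and centred over the blue tray. Lowering it.

Call:
arm_command(
  targets=[
    [[0.003,0,0.04,0,0,0],[0,0,0.035,0,0,0],[0,0,0.015,0,0,0],[0,0,0.008,0,0,0],[0,0,0.002,0,0,0],[0,0,0,0,0,0]],
  ],
)

```text
clock: 19.65
position: [0.5479, -0.2717, 0.0343]
ee_rot: [3.13, 0.266, 0.002]
force: [0.6, -0.3, -0.4]
width: 0.254
gripper_force: 15.0
```

Call:
arm_command(
  targets=[
    [[0,0,0.001,0,0,0],[0,0,0,0,0,0]],
  ],
)

```text
clock: 19.9
position: [0.5475, -0.2716, 0.0329]
ee_rot: [3.13, 0.265, 0.001]
force: [0.4, -0.4, -1.0]
width: 0.258
gripper_force: 15.0
```

Call:
arm_command(
  targets=[
    [[0,0,0.002,0,0,0],[0,0,0.001,0,0,0],[0,0,0,0,0,0]],
  ],
)

```text
clock: 20.27
position: [0.5474, -0.2716, 0.03]
ee_rot: [3.13, 0.265, 0.0]
force: [-2.7, 0.3, 6.8]
width: 0.256
gripper_force: 15.0
```

Call:
arm_command(
  targets=[
    [[0,0,0,0,0,0],[0,0,0,0,0,0],[0,0,0,0,0,0],[0,0,-0.02,0,0,0],[0,0,-0.04,0,0,0],[0,0,-0.04,0,0,0],[0,0,0,0,0,0]],
  ],
  jaw=0.036,
)

```text
clock: 21.15
position: [0.5493, -0.2724, 0.1327]
ee_rot: [3.128, 0.265, 0.008]
force: [-0.3, -0.2, -0.4]
width: 0.392
gripper_force: 0.0
```

```bash
python3 -c "
from h import *
im,P,o=wrist()
m=(P[...,2]>.012)&(P[...,2]<.045)&(abs(P[...,1]+.27)<.04)&(P[...,0]>.55)&(P[...,0]<.635)
print(rect(P[m]),np.percentile(P[m][:,2],[50,95]))
# view pose behind warped pin, like before
go(.537,-.095,.122,62.3)
"
```

```text
(array([ 0.5912, -0.2819]), array([0.08 , 0.062]), 'long axis deg', np.float32(9.5)) [0.02928536 0.0318904 ]
shift mm [  18.8 -176.2    8.5]  turn z -0.918 yaw 9.7 tilt [ 0.003 -0.001 -1.   ] n>= 3.0 q7 -1.04
```

The straight pin is placed. I'll press-roll the other pin once more, because its first half turn went bow-down and I want to see the lift.

Call:
arm_command(
  targets=[
    [[0.005,-0.055,0,0,0,0],[0.005,-0.055,0,0,0,0],[0.005,-0.055,0,0,0,0],[0,0,0,0,0,-0.1835],[0,0,0,0,0,-0.1835],[0,0,0,0,0,-0.1835],[0,0,0,0,0,-0.1835],[0,0,0,0,0,-0.1835],[0,0,0,0,0,0],[0,0,0,0,0,0]],
  ],
  jaw=0.04,
)

```text
clock: 22.45
position: [0.5338, -0.1063, 0.1287]
ee_rot: [-2.692, -1.618, 0.001]
force: [0.2, -0.2, -0.3]
width: 0.435
gripper_force: 0.0
```

```bash
python3 -c "
from h import *
im,P,o=wrist();pin1(P,-.13,.05)
go(.5464,-.0652,.0665,62.3)
"
```

```text
centre 0.5481 -0.0521 len 0.154 deg -7.8 side,top mm [(np.float64(1.8), np.float64(45.3)), (np.float64(0.7), np.float64(45.3)), (np.float64(-0.4), np.float64(45.3)), (np.float64(-0.9), np.float64(45.3)), (np.float64(-0.9), np.float64(45.3)), (np.float64(-0.4), np.float64(45.4)), (np.float64(0.5), np.float64(45.4)), (np.float64(1.7), np.float64(45.4))]
shift mm [42.1 -8.2 62.4]  turn z -0.004 yaw 62.1 tilt [-0.001  0.    -1.   ] n>= 2.0 q7 -0.55
```

Call:
arm_command(
  targets=[
    [[0.042,-0.008,0.01,0,0,0],[0,0,0.03,0,0,0],[0,0,0.02,0,0,0],[0,0,0.003,0,0,0],[0,0,0.002,0,0,0],[0,0,0,0,0,0]],
  ],
)

```text
clock: 23.25
position: [0.5472, -0.0655, 0.0651]
ee_rot: [2.689, 1.623, 0.001]
force: [-0.5, 0.3, 0.1]
width: 0.438
gripper_force: 0.0
```

Call:
arm_command(
  targets=[
    [[0,0,0.0006,0,0,0],[0,0,0,0,0,0]],
  ],
)

```text
clock: 23.5
position: [0.5469, -0.0655, 0.0642]
ee_rot: [2.689, 1.624, 0.001]
force: [-0.3, 0.0, -0.4]
width: 0.436
gripper_force: 0.0
```

Call:
arm_command(
  targets=[
    [[0,0,0.0015,0,0,0],[0,0,0.0002,0,0,0],[0,0,0,0,0,0]],
  ],
)

```text
clock: 23.88
position: [0.547, -0.0655, 0.0626]
ee_rot: [2.689, 1.624, 0.001]
force: [-0.7, -0.3, 5.2]
width: 0.434
gripper_force: 3.1
```

Call:
arm_command(
  targets=[
    [[0.0047,-0.0017,0,0,0,0],[0,0,0,0,0,0]],
  ],
)

```text
clock: 24.12
position: [0.5478, -0.0603, 0.0629]
ee_rot: [2.688, 1.624, 0.001]
force: [-1.5, -0.3, 9.6]
width: 0.436
gripper_force: 4.7
```

Call:
arm_command(
  targets=[
    [[0.0047,-0.0017,-0.0005,0,0,0],[0,0,0,0,0,0]],
  ],
)

```text
clock: 24.38
position: [0.5485, -0.0552, 0.0634]
ee_rot: [2.688, 1.624, 0.001]
force: [-2.5, 0.0, 9.5]
width: 0.434
gripper_force: 4.6
```

Call:
arm_command(
  targets=[
    [[0.0047,-0.0017,-0.0005,0,0,0],[0,0,0,0,0,0]],
  ],
)

```text
clock: 24.62
position: [0.5491, -0.0503, 0.0639]
ee_rot: [2.688, 1.624, 0.001]
force: [-2.3, -0.9, 9.6]
width: 0.432
gripper_force: 4.6
```

The middle lifts about 0.5 mm for each 5 mm of hand travel at steady force, so this pin is warped. Lifting off to grasp it.

Call:
arm_command(
  targets=[
    [[0,0,-0.02,0,0,0],[0,0,-0.04,0,0,0],[-0.04,0.008,0,0,0,0],[0,0,0,0,0,0],[0,0,0,0,0,0],[0,0,0,0,0,0]],
  ],
)

```text
clock: 25.38
position: [0.5374, -0.0886, 0.1229]
ee_rot: [-2.688, -1.626, -0.0]
force: [-0.2, 0.1, -0.5]
width: 0.437
gripper_force: 0.0
```

```bash
python3 -c "
from h import *
im,P,o=wrist();pin1(P,-.13,.08);print(o['position'])
go(.548,-.05,.12,-7.8)
"
```

```text
centre 0.548 -0.0517 len 0.153 deg -7.8 side,top mm [(np.float64(1.9), np.float64(45.4)), (np.float64(0.8), np.float64(45.3)), (np.float64(-0.2), np.float64(45.3)), (np.float64(-0.7), np.float64(45.3)), (np.float64(-0.8), np.float64(45.3)), (np.float64(-0.3), np.float64(45.3)), (np.float64(0.7), np.float64(45.5)), (np.float64(1.8), np.float64(45.4))]
[ 0.5373764  -0.08864783  0.12288297]
shift mm [39.2 -8.5  2.9]  turn z 1.224 yaw 62.3 tilt [-0.     0.001 -1.   ] n>= 1.0 q7 -0.58
```

Call:
arm_command(
  targets=[
    [[0.037,-0.0075,0,0,0,0],[0,0,0,0,0,0.175],[0,0,0,0,0,0.175],[0,0,0,0,0,0.175],[0,0,0,0,0,0.175],[0,0,0,0,0,0.175],[0,0,0,0,0,0.175],[0,0,0,0,0,0.175],[0,0,0,0,0,0],[0,0,0,0,0,0]],
  ],
  jaw=0.06,
)

```text
clock: 26.68
position: [0.5478, -0.053, 0.123]
ee_rot: [3.135, -0.21, -0.0]
force: [0.1, 0.5, 0.3]
width: 0.655
gripper_force: 0.0
```

```bash
python3 -c "
from h import *
im,P,o=wrist();pins(P);print(o['position'])
go(.548,-.0525,.0425,-7.8)
"
```

```text
[ 298  127   41  188 6624] (array([ 0.5639, -0.0548]), array([0.025, 0.126]), 'long axis deg', np.float32(173.0)) z [0.0372 0.0434 0.0456]
[ 0.54784317 -0.05298057  0.1229989 ]
shift mm [ 0.1 -0.6 80.5]  turn z 0.002 yaw -7.7 tilt [-0.  0. -1.] n>= 2.0 q7 -1.69
```

Call:
arm_command(
  targets=[
    [[0,0,0.04,0,0,0],[0,0,0.03,0,0,0],[0,0,0.0095,0,0,0],[0,0,0,0,0,0]],
  ],
)

```text
clock: 27.22
position: [0.5478, -0.0535, 0.0436]
ee_rot: [-3.134, 0.216, 0.001]
force: [0.2, -0.5, -0.6]
width: 0.657
gripper_force: 0.0
```

Call:
arm_command(
  targets=[
    [[0,0,0,0,0,0],[0,0,0,0,0,0],[0,0,0,0,0,0],[0,0,0,0,0,0],[0,0,0,0,0,0]],
  ],
  jaw=0.01,
  newtons=15,
)

```text
clock: 27.85
position: [0.548, -0.0536, 0.0439]
ee_rot: [3.134, -0.217, 0.001]
force: [-0.9, -0.8, 3.7]
width: 0.255
gripper_force: 15.0
```

Call:
arm_command(
  targets=[
    [[0,0,-0.02,0,0,0],[0,0,-0.04,0,0,0],[0,0,-0.03,0,0,0],[0,0,0,0,0,0]],
  ],
)

```text
clock: 28.35
position: [0.5493, -0.0535, 0.1357]
ee_rot: [-3.134, 0.217, -0.007]
force: [0.4, -0.0, -1.4]
width: 0.26
gripper_force: 15.0
```

```bash
python3 -c "
from h import *
go(.501,.3545,.13,-4.2)
"
```

```text
shift mm [-104.1 -397.4    5.5]  turn z -0.065 yaw -7.9 tilt [ 0.004 -0.    -1.   ] n>= 7.0 q7 -1.69
```

Call:
arm_command(
  targets=[
    [[-0.013,-0.0497,0,0,0,0],[-0.013,-0.0497,0,0,0,0],[-0.013,-0.0497,0,0,0,0],[-0.013,-0.0497,0,0,0,0],[-0.013,-0.0497,0,0,0,0],[-0.013,-0.0497,0,0,0,0],[-0.013,-0.0497,0,0,0,0],[-0.013,-0.0497,0,0,0,-0.065],[0,0,0,0,0,0],[0,0,0,0,0,0]],
  ],
)

```text
clock: 29.6
position: [0.4991, 0.3539, 0.1322]
ee_rot: [3.137, -0.115, -0.002]
force: [0.3, -1.7, -1.1]
width: 0.259
gripper_force: 15.0
```

```bash
python3 -c "
from h import *
im,P,o=wrist(); print(o['position'],o['width'])
H=cv2.cvtColor(im['pixels'],cv2.COLOR_RGB2HSV); m=((H[...,0]<5)|(H[...,0]>175))&(H[...,1]>150)&(abs(P[...,1]-.355)<.09)&(P[...,2]>.02)&(P[...,2]<.035)
print('rim',rect(P[m]))
go(.5015,.355,.031,-4.2)
"
```

```text
[0.49907917 0.35386043 0.13218485] 0.2591491191515799
rim (array([0.5005, 0.3575]), array([0.099, 0.208]), 'long axis deg', np.float32(176.0))
shift mm [  1.9  -2.3 101.5]  turn z -0.001 yaw -4.3 tilt [-0.001 -0.002 -1.   ] n>= 2.0 q7 -2.37
```

Call:
arm_command(
  targets=[
    [[0.001,-0.003,0.04,0,0,0],[0,0,0.035,0,0,0],[0,0,0.015,0,0,0],[0,0,0.008,0,0,0],[0,0,0.003,0,0,0],[0,0,0,0,0,0]],
  ],
)

```text
clock: 30.4
position: [0.5014, 0.3579, 0.0334]
ee_rot: [-3.139, 0.115, -0.002]
force: [-0.3, -0.3, -1.0]
width: 0.256
gripper_force: 15.0
```

Call:
arm_command(
  targets=[
    [[0,0,0.001,0,0,0],[0,0,0.001,0,0,0],[0,0,0,0,0,0]],
  ],
)

```text
clock: 30.78
position: [0.5009, 0.3576, 0.0307]
ee_rot: [-3.139, 0.115, -0.0]
force: [0.2, -0.1, -0.1]
width: 0.26
gripper_force: 15.0
```

Call:
arm_command(
  targets=[
    [[0,0,0.0007,0,0,0],[0,0,0,0,0,0]],
  ],
)

```text
clock: 31.02
position: [0.5009, 0.3577, 0.0303]
ee_rot: [-3.139, 0.115, -0.0]
force: [-1.4, -0.4, 4.9]
width: 0.257
gripper_force: 15.0
```

Call:
arm_command(
  targets=[
    [[0,0,0,0,0,0],[0,0,0,0,0,0],[0,0,0,0,0,0],[0,0,-0.02,0,0,0],[0,0,-0.04,0,0,0],[0,0,-0.04,0,0,0],[0,0,-0.02,0,0,0],[-0.05,0,0,0,0,0],[-0.05,0,0,0,0,0],[0,0,0,0,0,0]],
  ],
  jaw=0.036,
)

```text
clock: 32.28
position: [0.397, 0.3658, 0.15]
ee_rot: [3.14, -0.107, -0.003]
force: [1.0, -0.7, 0.7]
width: 0.39
gripper_force: 0.0
```

```bash
python3 -c "
from h import *
a=arm.get_image('top');b=arm.get_image('scene');o=arm.observe();print(o['position'],o['clock'])
cv2.imwrite('pics/end.png',np.vstack([a['pixels'][170:350,120:540],b['pixels'][150:350,100:520]])[:,:,::-1])"
```

```text
[0.40116462 0.36511629 0.15020051] 32.375
```

View pics/end.png

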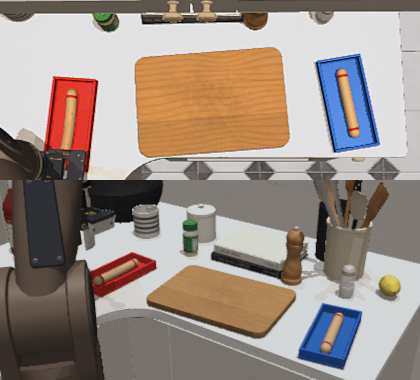

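One pin lies in each tray: the warped one in red at (68,120) and the straight one in blue at (347,103). The mill, shaker and jar still stand where they were, and the arm is clear.

```bash
python3 -c "
from cell import arm
print(arm.sign_off())"
```

```text
the job is handed in; nothing more can be done
None
```

The job is handed in at about 32 s: both pins were pressed and rolled past half a turn, the straight one (0.75 turn, even) is in the blue tray, the warped one (0.56 turn; middle rose over 1 mm in a later part-roll, 3 mm bow seen) is in the red, and the mill, shaker and jar were left where they stood.

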